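# Hold a sample slide flush on a tilted suction stage

## Robot

A 6-joint arm with a two-finger parallel gripper is mounted at the origin on the work surface. World frame = base frame: x ahead of the robot, y to its left, z up, the work surface at z = 0. Lengths are in m, angles in rad, forces in N, time in s.
With the tool pointing down it reaches from about 0.275 to 0.75 m from the base axis. Payload 10.2 kg.
Tool frame: the origin (TCP) lies at the very end of the fingers, on their centre line; the grasp point (between the pads) lies 19 mm behind it; z points along the fingers, y is the line along which they close (so a half turn about z gives the same grasp; the last joint's range is limited). The gripper opens to 88 mm and grips with 3 to 60 N. Pads are 18 mm wide; open, the fingers measure 123 mm over their backs; the gripper's body (75 mm by 187 mm) begins 45 mm behind the grasp point.
Start: joints at [-1.564, 0.313, 1.498, -0, 1.331, -0.223], TCP at [0.12, -0.511, 0.239] pointing down, gripper open.
Joint ranges: [-2.94, 2.94], [-0.97, 2.17], [0.19, 2.56], [-1.23, 4.37], [0.02, 3.11], [-2.88, 2.88]. Speed limits (rad/s): [2.39, 2.39, 3.01, 3.14, 3.14, 3.14].

## Interface

Orientations are given as a unit quaternion [x, y, z, w].
In Python, from plant import bot, capture, camera_model, ticket gives the robot as it stands.
- The arm moves only by the shell command python3 -m creep 'ROWS' [OPENING] [FORCE]. ROWS is a JSON object of lists of equal length, an entry for each row: "xyz": the shift along the world's x, y, z in units of 40 mm (1.0 is 40 mm), a list of three; "dr": the turn, a rotation vector about the world's x, y, z in units of 5 degrees (1.0 is 5 degrees), a list of three. A call has 1 to 20 rows; each row shifts and turns the commanded pose from where the row before left it; what a row does not reach is not made up. A row lasts 1/12 s, in which the tool goes at most 41.7 mm and 7.16 degrees, less where a joint would pass 70% of its speed; a pose out of reach is approached as far as the arm can. A call is refused whole if a number of a shift passes 1 or a number of a turn 1, either way. A call with a gripper value outside its range is refused whole. OPENING is the opening, from -1 (shut) to 1 (fully open), set as the call begins (- or left out, the last holds). The fingers move at their own pace and stop on an object; FORCE is the grip in N (left out, the last holds). Time passes only in rows, so rows that do not move let the fingers close. It gives the time, the measured TCP pose, the force, the opening and the grip force at its end, in the units of the state.
- bot.read_state(): the state, without advancing time (a new reading comes with each control period).
- capture(name): name is "scene" or "top"; returns the picture (400x640x3 uint8, red, green, blue); there is no depth.
- camera_model(name): a dict with "fov_y" (degrees; the focal length in pixels is half the picture's height over the tangent of half this angle, whatever the lens; pixels are square), "cx", "cy" (the principal point, pixels), "R" (3x3) and "t" (3): a world point X has camera coordinates R X + t. Camera axes: x right, y down, z forward; pixel columns grow to the right and rows downward; lengths in m; the calibration is good to about 2 mm. A picture is of the moment at which its call begins. camera_model takes no time and is no camera call.
- ticket.sign_off(): hands the job in; it is judged then, once.
The state is a dict: "clock": time; "qpos": joint angles; "qd": joint speeds; "tau": joint torques, N m; "ee_pos": TCP position; "tool_rot": TCP orientation; "force": force on the tool from outside, world axes, zero at the start; "torque": the same for the moment, N m; "opening": finger opening in m; "grip_force": force on a finger pad.
Only numpy, scipy, OpenCV 4.12 (cv2) and the standard library are available. Lean on these libraries where they do the work, as an engineer would, in place of code of your own. Each camera call takes 0.05 s, during which the arm holds its last target. There are 200 camera calls.

## Task

Turn the suction stopcock on the white base plate clockwise to 60 degrees (its pointer at the long, thick mark of the dial) and let go of it; then pick up the sample slide by its rib, tilt it to match the sloped stage face beside the stopcock, and gently press it flush onto the slide outline drawn there, long edges along the slope, until the sprung face has sunk about half of its 10 mm travel. Finish still gripping the slide and holding it pressed flush like that: do not let go. Leave the beaker, the brass weight and the white dish where they are.

Things in the scene. Friction and masses are not known exactly. Their poses are not given: they have to be found in the camera images.
- stopcock_grip (a point): Centre of the stopcock's grey bar handle, on its upright axis, 20 mm above the dial (100 mm disc, top 52 mm above the bench). Bar 12 mm wide, 35 mm long to the pointer side (-x; a small nose adds 6 mm), 27 mm to the other, spanning 4 to 32 mm above the dial. The frame turns with it: x along the bar, z up; grip across y.
- stopcock (a joint): Opening angle of the stopcock, rad: 0 shut, grows clockwise seen from above, stops at 1.571. Starts between 0 and 0.3. It stays where it is left (friction about 0.06 N m). Dial marks every 15 degrees; the long thick one is 60 degrees (1.047).
- slide_grip (a point): Loose sample slide, about 90 g, flat on the bench: aluminium plate 90 x 60 x 6 mm with a grey grip rib along its middle, 40 mm long, 12 mm wide, from 6 to 36 mm above the underside. This point is in the rib's middle, 25 mm above the underside. x: long side and rib's length, y across the rib, z out of the rib's top. Half a turn about z makes no difference.
- stage_face (a point): Centre of the sloped stage face: aluminium pad 110 x 80 mm beside the stopcock (165 mm away), with a dark 92 x 64 mm outline for the slide. z: outward normal, leaning 15 to 34 degrees from vertical (varies, locked) towards the robot's side; x up the slope, y level. About 85 mm above the bench. The pad is sprung and sinks along -z; this point and frame go with it.
- stage_pad (a joint): How far the sprung stage pad is pressed in along its normal, m: 0 free, 0.010 bottomed. About 2 N starts it moving, then 1.2 N per mm (5 mm in is about 7 N).
- beaker_mid (a point): Glass beaker, 68 mm wide, 85 mm tall, to be left alone; point at its middle height.
- weight_mid (a point): Brass weight with a knob, 40 mm wide, 50 mm tall, to be left alone; point at its middle height.
- dish_mid (a point): Low white dish, 90 mm wide, 16 mm tall, to be left alone; point at its middle height.
Mind the look-alikes: they are no part of the job. Several things look just like the part that bears slide_grip: the one meant starts farthest to the robot's left.

How it is judged:
On the way, in this order (a step that is already met when the one before it is completed fails the run):
1. the stopcock stands at 60 degrees and has been let go (value of joint stopcock between 0.94 and 1.155 rad and contact force between the fingers and stopcock below 0.1 N), for 0.2 s.
2. the slide is gripped and lifted clear of the bench (height (world z) of slide_grip above 0.06 m and contact force between the fingers and slide above 1 N and contact force between slide and stage_pad below 0.1 N), for 0.2 s.
At the end, for the whole second after the job is handed in: Stopcock at 54 to 66 degrees. Slide still gripped by its rib, at rest, flush on the stage face: parallel within 0.04 rad, touching within 2 mm, centred within 10 mm, long edges along the slope within 0.12 rad, pushed with over 3 N so that the pad is 2.5 to 8 mm in (value of joint stopcock between 0.94 and 1.155 rad and value of joint stage_pad between 0.0025 and 0.008 m and angle between the z axis of slide_grip and the z axis of stage_face, either way round below 0.04 rad and angle between the x axis of slide_grip and the x axis of stage_face, either way round below 0.12 rad and x of slide_grip in the frame of stage_face between -0.01 and 0.01 m and y of slide_grip in the frame of stage_face between -0.01 and 0.01 m and z of slide_grip in the frame of stage_face between 0.0225 and 0.027 m and contact force between slide and stage_pad above 3 N and contact force between the fingers and slide above 3 N and distance between the grasp point and slide_grip below 0.026 m and linear speed of slide below 0.01 m/s); the arm keeps its last pose, push and grip.
It fails at once if the slide or the stage is pressed roughly (over 40 N) (contact force between any of slide, the fingers and stage_pad above 40 N).
It fails at once if the beaker, weight or dish is moved more than 30 mm (distance of any of beaker_mid, weight_mid, dish_mid from where it was at the start of the episode above 0.03 m).
It also fails if it takes over 56 s, if anything falls off the work surface, if the arm or the gripper's body presses on something with over 40 N, if the wrist force passes 120 N, or if a joint passes its speed limit or range.

## Working session

There is one attempt and no reset: what is moved stays moved. The work goes in short steps, Python scripts to look and compute and a shell command to move; the robot and the scene stay as the last step left them, time stands still between calls to the robot, and variables do not carry over. Pictures are saved under pics/ and viewed, at most 10 in all, crops included, and the job is handed in when it is done.

```bash
ls; mkdir -p pics
python3 - <<'E'
from plant import bot, capture, camera_model
import cv2
for n in("scene","top"):
    cv2.imwrite(f"pics/{n}0.png",capture(n)[:,:,::-1]); m=camera_model(n); print(n,m)
print(bot.read_state())
E
```

```text
pics
scene {'fov_y': 49.95830469899951, 'cx': 323.6554223125984, 'cy': 195.36545604631925, 'R': array([[ 0.39807055,  0.91719308,  0.01722485],
       [ 0.55167868, -0.22434755, -0.80331738],
       [-0.73293279,  0.32927957, -0.59530202]]), 't': array([-0.16273261, -0.25529264,  1.55953908])}
top {'fov_y': 45.61165237153161, 'cx': 316.69991555571073, 'cy': 196.91887251278857, 'R': array([[-0.01542883, -0.99967807,  0.02014213],
       [-0.99820388,  0.01423357, -0.05819288],
       [ 0.05788745, -0.0210038 , -0.99810214]]), 't': array([-0.05025573,  0.54986028,  1.28241163])}
{'clock': 0.1, 'qpos': array([-1.56440273e+00,  3.13390395e-01,  1.49832683e+00, -3.08151181e-05,
        1.33098268e+00, -2.23404959e-01]), 'qd': array([ 0.00136222, -0.00250082, -0.00356637, -0.00043549, -0.00012966,
        0.00092355]), 'tau': array([ 3.02525499e-03, -4.02815223e+01, -2.52645314e+01,  6.94960146e-02,
        3.41304392e-02, -3.87807802e-05]), 'ee_pos': array([ 0.11956208, -0.51099252,  0.23823307]), 'tool_rot': array([ 9.93405764e-01,  1.14650259e-01,  4.50770641e-05, -5.51989781e-04]), 'force': array([-0.06781934,  0.01690959,  0.42080863]), 'torque': array([-0.0125546 , -0.00342219,  0.06957672]), 'grip_force': 0.0, 'opening': 0.08802588065265061}
```

View pics/top0.png

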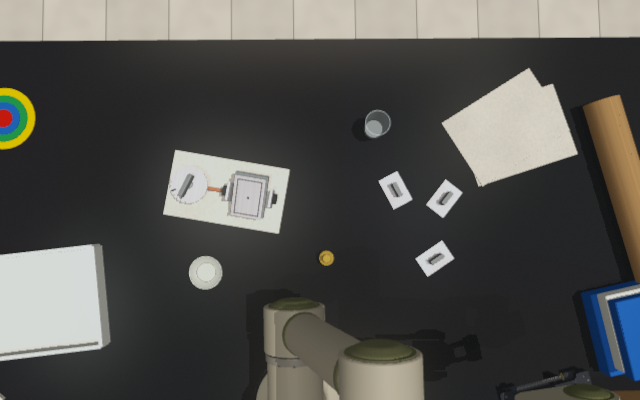

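View pics/scene0.png

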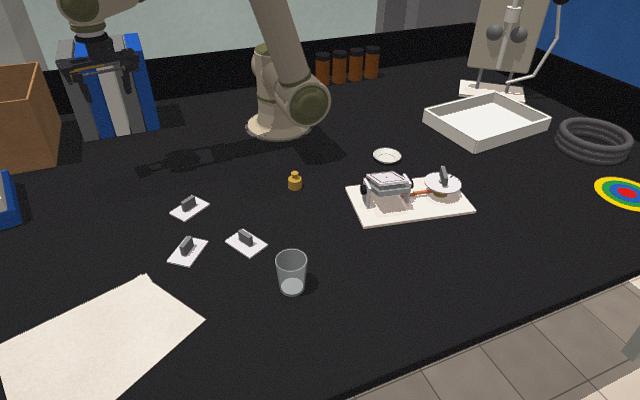

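The top view shows the stopcock at about (187,185), the stage at (248,195), and slides at (396,190), (444,198) and (434,258). The leftmost one (396,190) is the target. Next I'll look at enlarged crops.

```bash
cat > h.py <<'E'
import numpy as np, cv2
from plant import bot, capture, camera_model
from scipy.spatial.transform import Rotation as Ro
def K(m,h=400): return h/2/np.tan(np.radians(m["fov_y"]/2))
def ray(n,u,v):
    m=camera_model(n); f=K(m); R=np.array(m["R"]); t=np.array(m["t"])
    d=R.T@np.array([(u-m["cx"])/f,(v-m["cy"])/f,1]); return -R.T@t,d
def onz(n,u,v,z):
    o,d=ray(n,u,v); return o+d*(z-o[2])/d[2]
def tri(p,q,a="top",b="scene"):
    o1,d1=ray(a,*p);o2,d2=ray(b,*q)
    s=np.linalg.lstsq(np.c_[d1,-d2],o2-o1,rcond=None)[0]
    A=o1+s[0]*d1;B=o2+s[1]*d2; return (A+B)/2,np.linalg.norm(A-B)
def proj(n,X):
    m=camera_model(n); c=np.array(m["R"])@X+np.array(m["t"]); return K(m)*c[:2]/c[2]+[m["cx"],m["cy"]]
E
python3 - <<'E'
import cv2,numpy as np
t=cv2.imread("pics/top0.png");s=cv2.imread("pics/scene0.png")
r=lambda a,k:cv2.resize(a,None,fx=k,fy=k,interpolation=cv2.INTER_CUBIC)
a=r(t[145:240,160:295],5.92)[:,:800]; 
cv2.imwrite("pics/a.png",a)
b=r(s[160:230,340:480],5.7); cv2.imwrite("pics/b.png",b); print(a.shape,b.shape)
# slides: plate masks
m=cv2.inRange(t[160:285,370:470],(150,150,150),(255,255,255))
for c in cv2.findContours(m,0,2)[0]:
    if cv2.contourArea(c)>100: print(cv2.minAreaRect(c+np.array([370,160])))
E
```

```text
(562, 799, 3) (399, 798, 3)
((434.23016357421875, 258.1056823730469), (22.239858627319336, 32.664791107177734), 55.61965560913086)
((443.8624267578125, 198.27882385253906), (21.82764434814453, 32.43661117553711), 37.5685920715332)
((394.85443115234375, 189.8080596923828), (32.8635368347168, 21.54265022277832), 61.55707550048828)
```

View pics/a.png

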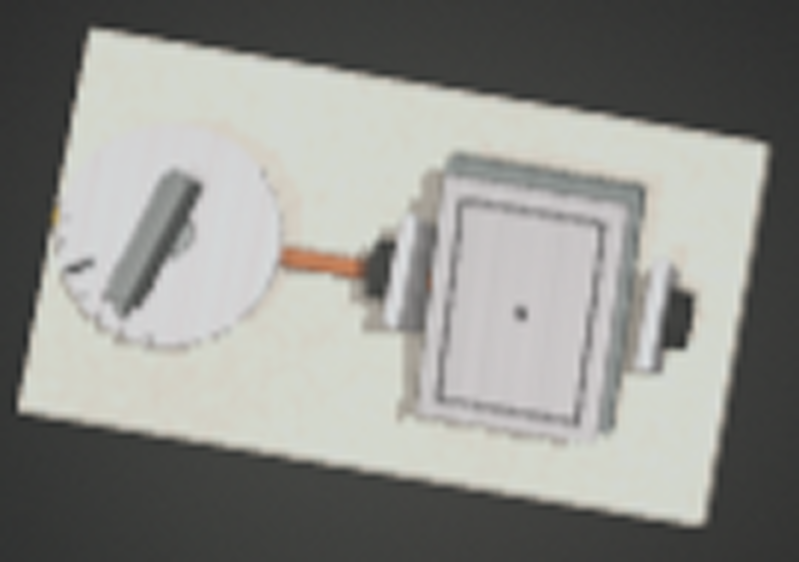

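View pics/b.png

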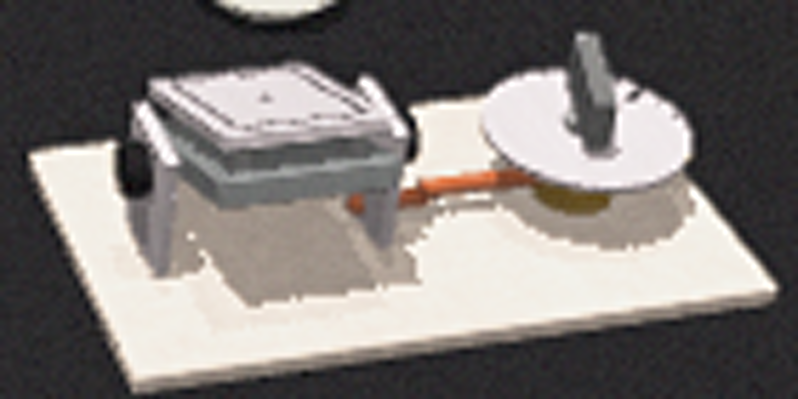

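The top crop (scale 5.92, offset (160,145)) shows:
- dial centre about (172,237)
- pointer end about (125,308)
- 60° mark at (78,267)
- outline corners (460,200), (604,226), (576,424), (442,402)

The scene crop (scale 5.7, offset (340,160)) shows the outline corners at (370,105), (230,133), (175,85) and (300,68), in the same order. I'll refine these with line fits.

```bash
cat > m.py <<'E'
from h import *
from scipy.optimize import least_squares
from scipy.ndimage import map_coordinates
def refine(n,C):
    g=cv2.cvtColor(cv2.imread(f"pics/{n}0.png"),cv2.COLOR_BGR2GRAY).astype(float); L=[]
    for i in range(4):
        a,b=C[i],C[(i+1)%4]; d=(b-a)/np.linalg.norm(b-a); nn=np.array([-d[1],d[0]]); P=[]
        for s in np.linspace(.15,.85,25):
            w=np.arange(-2,2.01,.1); q=a+s*(b-a)+w[:,None]*nn
            v=map_coordinates(g,[q[:,1],q[:,0]],order=1); dk=np.clip(np.percentile(v,60)-v-15,0,None)
            if dk.sum()>5: P.append(q.T@dk/dk.sum())
        P=np.array(P,np.float32); vx,vy,x,y=cv2.fitLine(P,cv2.DIST_HUBER,0,.01,.01).ravel(); L.append(np.cross([x,y,1],[x+vx,y+vy,1]))
        
    o=[]
    for i in range(4):
        c=np.cross(L[i-1],L[i]); o.append(c[:2]/c[2])
    return np.array(o)
T=np.array([(460,200),(604,226),(576,424),(442,402)])/5.92+[160-.41,145-.41]
S=np.array([(370,105),(230,133),(175,85),(300,68)])/5.7+[340-.41,160-.41]
for _ in range(2): T1=refine("top",T); S1=refine("scene",S); T,S=(T+T1)/2,(S+S1)/2
T,S=T1,S1
print(np.round(T1,2).tolist(),np.round(S1,2).tolist())
for a,b in zip(T,S): print(np.round(tri(a,b),4) if 0 else [np.round(k,4) for k in tri(a,b)])
M=np.array([(46,32,0),(46,-32,0),(-46,-32,0),(-46,32,0)])/1000.
def pose(p): return Ro.from_euler("ZY",[p[3],-p[4]]) # yaw, tilt: x rises
def res(p,cams=("top","scene")):
    X=pose(p).apply(M)+p[:3]; r=[]
    for n,U in(("top",T),("scene",S)):
        if n in cams: r+=[ (np.array([proj(n,x) for x in X])-U).ravel()]
    return np.concatenate(r)
p0=[.4,.15,.085,0,.4]
f=least_squares(res,p0); print(np.round(f.x,4),np.degrees(f.x[3:]),np.round(f.fun,2))
for c in("top","scene"):
    q=least_squares(lambda p:np.r_[res(p,(c,)),(p[2]-.085)*50],f.x); print(c,np.round(q.x,4))
# stopcock
print("dial",onz("top",189.0,185.0,.052))
u=lambda x,y:(160-.41+x/5.92,145-.41+y/5.92)
print("mark",onz("top",*u(78,267),.052),"bar top ends",onz("top",*u(118,300),.084),onz("top",*u(185,178),.084))
# slide
print("slide",onz("top",394.85,189.81,.006))
a=np.radians(61.557);d=np.array([np.cos(a),np.sin(a)])*15
e=onz("top",394.85+d[0],189.81+d[1],.006)-onz("top",394.85-d[0],189.81-d[1],.006); print("slide yaw",np.degrees(np.arctan2(e[1],e[0])))
for n,(x,y) in dict(beaker=(376,124),weight=(326,258),dish=(206,272)).items(): print(n,onz("top",x,y,.03))
E
python3 m.py
```

```text
[[237.68, 178.36], [261.61, 182.31], [256.96, 215.92], [233.41, 211.92]] [[406.75, 177.83], [380.06, 185.39], [369.87, 172.51], [393.43, 169.57]]
[array([0.5958, 0.1466, 0.1065]), np.float64(0.0073)]
[array([0.5835, 0.0827, 0.0919]), np.float64(0.0036)]
[array([0.4984, 0.0985, 0.0753]), np.float64(0.0002)]
[array([0.5112, 0.1619, 0.0771]), np.float64(0.0062)]
[ 0.5472  0.1224  0.0876 -0.1806  0.2776] [-10.34911454  15.90406776] [-0.66 -0.75  0.17 -0.55 -0.11  0.22 -0.92  0.15 -1.82  2.26  1.43 -2.42
  0.06 -0.03 -1.58  0.34]
top [ 0.547   0.1225  0.0793 -0.1836  0.3406]
scene [ 0.5745  0.1053  0.1091 -0.1905  0.2823]
dial [0.58339722 0.2797336  0.052     ]
mark [0.57154741 0.3224022  0.052     ] bar top ends [0.55443843 0.29611078 0.084     ] [0.60734376 0.26712206 0.084     ]
slide [ 0.56626708 -0.27501541  0.006     ]
slide yaw -152.82616374953795
beaker [ 0.74562056 -0.22334214  0.03      ]
weight [ 0.38374864 -0.08055456  0.03      ]
dish [0.35203948 0.24005818 0.03      ]
```

The scene-view line fits jumped to the wrong edges, with residuals around 2 px. I'll zoom in to get those corners.

Run:
```python
import cv2
s=cv2.imread("pics/scene0.png"); cv2.imwrite("pics/c.png",cv2.resize(s[165:195,362:412],None,fx=16,fy=16,interpolation=cv2.INTER_CUBIC))
```

```text
(no output)
```

View pics/c.png

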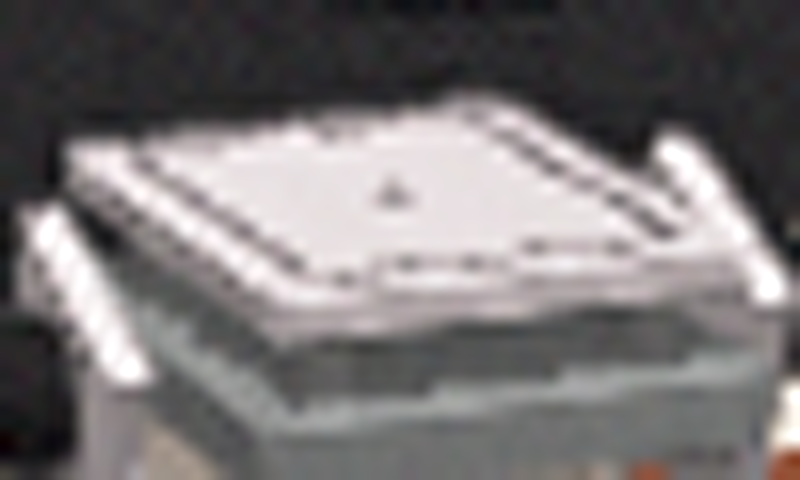

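The zoomed crop (scale 16, offset (362,165)) shows outline corners near-right (682,240), near-left (326,282), far-left (138,158) and far-right (465,112). The centre dot is at (393,193).

```bash
sed -i 's|^T,S=T1,S1|T=T1; S=np.array([(682,240),(326,282),(138,158),(465,112)])/16+[362-.47,165-.47]|' m.py
cat >> m.py <<'E'
print("dot",tri(u(520,313),(362-.47+393/16,165-.47+193/16)))
E
python3 m.py
```

```text
[[237.68, 178.36], [261.61, 182.31], [256.96, 215.92], [233.41, 211.92]] [[406.75, 177.83], [380.06, 185.39], [369.87, 172.51], [393.43, 169.57]]
[array([0.5945, 0.1444, 0.1012]), np.float64(0.0005)]
[array([0.5838, 0.0839, 0.1017]), np.float64(0.0014)]
[array([0.4987, 0.0994, 0.069 ]), np.float64(0.0005)]
[array([0.5095, 0.1594, 0.0703]), np.float64(0.0018)]
[ 0.5466  0.1218  0.0854 -0.175   0.3516] [-10.02598969  20.14540384] [-0.67 -0.1   0.21 -0.03  0.51  0.04 -0.22  0.12  0.42 -0.12 -0.72  0.2
 -0.62 -0.1   0.78  0.13]
top [ 0.547   0.1225  0.0793 -0.1836  0.3406]
scene [ 0.5323  0.1316  0.0742 -0.1571  0.3463]
dial [0.58339722 0.2797336  0.052     ]
mark [0.57154741 0.3224022  0.052     ] bar top ends [0.55443843 0.29611078 0.084     ] [0.60734376 0.26712206 0.084     ]
slide [ 0.56626708 -0.27501541  0.006     ]
slide yaw -152.82616374953795
beaker [ 0.74562056 -0.22334214  0.03      ]
weight [ 0.38374864 -0.08055456  0.03      ]
dish [0.35203948 0.24005818 0.03      ]
dot (array([0.54600729, 0.12129723, 0.08582013]), np.float64(0.0007083274809088313))
```

Stage: centre (0.5465, 0.122, 0.0855), yaw about -10°, tilt about 20°. Stopcock: axis about (0.584, 0.280), bar at 151°, and it needs about 45° clockwise. The target slide is at (0.566, -0.275), yaw 27°. Now I'll move to the stopcock.

```bash
python3 -m creep '{"xyz":[[0.41,0.7,0],[0.41,0.7,0],[0.41,0.7,0],[0.41,0.7,0],[0.41,0.7,0],[0.41,0.7,0],[0.41,0.7,0],[0.41,0.7,0],[0.41,0.7,0],[0.41,0.7,0],[0.41,0.7,0],[0.41,0.7,0],[0.41,0.7,0],[0.41,0.7,0],[0.41,0.7,0],[0.41,0.7,0],[0.41,0.7,0],[0.41,0.7,0],[0.41,0.7,0],[0.41,0.7,0]],"dr":[[0,0,1],[0,0,1],[0,0,1],[0,0,1],[0,0,1],[0,0,1],[0,0,1],[0,0,1],[0,0,1],[0,0,1],[0,0,1],[0,0,1],[0,0,1],[0,0,1],[0,0,1],[0,0,1],[0,0,1],[0,0,1],[0,0,1],[0,0,1]]}' 0 20
python3 -m creep '{"xyz":[[0.4,0.7,0],[0.4,0.7,0],[0.4,0.7,0],[0.4,0.7,0],[0.4,0.7,0],[0.4,0.7,0],[0.4,0.7,0],[0.4,0.7,0],[0,0,0],[0,0,0]],"dr":[[0,0,1],[0,0,1],[0,0,1],[0,0,1],[0,0,1],[0,0,1],[0,0,1],[0,0,0.6],[0,0,0],[0,0,0]]}'
```

```text
clock: 1.77
ee_pos: [0.448, 0.0505, 0.2385]
tool_rot: [0.549, 0.836, -0.0, -0.0]
force: [1.1, -0.6, -0.3]
opening: 0.0441
grip_force: 0.0
clock: 2.6
ee_pos: [0.5755, 0.2737, 0.2374]
tool_rot: [0.248, 0.969, -0.001, -0.001]
force: [-0.2, -1.0, 0.4]
opening: 0.0443
grip_force: 0.0
```

```bash
python3 -m creep '{"xyz":[[0.24,0.13,-0.5],[0,0,-0.7],[0,0,-0.8],[0,0,-0.8],[0,0,-0.7],[0,0,-0.5],[0,0,-0.3],[0,0,-0.15],[0,0,0],[0,0,0]],"dr":[[0,0,0],[0,0,0],[0,0,0],[0,0,0],[0,0,0],[0,0,0],[0,0,0],[0,0,0],[0,0,0],[0,0,0]]}'
python3 -m creep '{"xyz":[[0,0,0],[0,0,0],[0,0,0],[0,0,0],[0,0,0],[0,0,0]],"dr":[[0,0,0],[0,0,0],[0,0,0],[0,0,0],[0,0,0],[0,0,0]]}' -1 15
```

```text
clock: 3.43
ee_pos: [0.5857, 0.2779, 0.062]
tool_rot: [0.249, 0.968, 0.0, 0.001]
force: [1.0, -0.6, 0.0]
opening: 0.0441
grip_force: 0.0
clock: 3.93
ee_pos: [0.5871, 0.281, 0.0614]
tool_rot: [0.249, 0.968, 0.004, 0.003]
force: [12.2, 18.3, -8.8]
opening: 0.012
grip_force: 15.0
```

The bar sits about 3 mm further along +y than I commanded, so I'll relieve the side load before turning.

```bash
python3 -m creep '{"xyz":[[0.05,0.08,0],[0,0,0],[0,0,0]],"dr":[[0,0,0],[0,0,0],[0,0,0]]}'
python3 - <<'E'
from h import *
for n in("top","scene"):cv2.imwrite(f"pics/{n}1.png",capture(n)[:,:,::-1])
s=bot.read_state(); print(s["force"],s["torque"],s["ee_pos"])
E
```

```text
clock: 4.18
ee_pos: [0.5873, 0.2813, 0.0613]
tool_rot: [0.249, 0.969, 0.0, 0.0]
force: [-1.5, -1.2, 4.6]
opening: 0.0118
grip_force: 15.0
[-1.79650307 -0.35754236  5.05265945] [-0.08240554  0.20055939  0.02571389] [0.58727315 0.28126772 0.06129809]
```

```bash
python3 -m creep '{"xyz":[[0,0,0],[0,0,0],[0,0,0],[0,0,0],[0,0,0],[0,0,0],[0,0,0],[0,0,0]],"dr":[[0,0,-0.6],[0,0,-0.6],[0,0,-0.6],[0,0,-0.6],[0,0,-0.6],[0,0,-0.6],[0,0,-0.6],[0,0,0]]}'
```

```text
clock: 4.95
ee_pos: [0.5871, 0.281, 0.0613]
tool_rot: [0.423, 0.906, -0.0, 0.0]
force: [-2.0, -1.4, 5.5]
opening: 0.0121
grip_force: 15.0
```

```bash
python3 -m creep '{"xyz":[[0,0,0],[0,0,0],[0,0,0],[0,0,0],[0,0,0],[0,0,0],[0,0,0],[0,0,0]],"dr":[[0,0,-0.7],[0,0,-0.7],[0,0,-0.7],[0,0,-0.7],[0,0,-0.7],[0,0,-0.7],[0,0,-0.7],[0,0,0]]}'
python3 -m creep '{"xyz":[[0,0,0],[0,0,0],[0,0,0],[0,0,0],[0,0,0.4],[0,0,0.8],[0,0,1],[0,0,1],[-0.5,-0.8,0.5],[-0.5,-0.8,0],[-0.5,-0.8,0],[-0.5,-0.8,0],[-0.5,-0.8,0],[0,0,0]],"dr":[[0,0,0],[0,0,0],[0,0,0],[0,0,0],[0,0,0],[0,0,0],[0,0,0],[0,0,0],[0,0,-1],[0,0,-1],[0,0,-1],[0,0,-1],[0,0,-1],[0,0,-1]]}' 0
python3 - <<'E'
from h import *
for n in("top","scene"):cv2.imwrite(f"pics/{n}2.png",capture(n)[:,:,::-1])
t=cv2.imread("pics/top2.png");s=cv2.imread("pics/scene2.png")
r=lambda a,k:cv2.resize(a,None,fx=k,fy=k,interpolation=cv2.INTER_CUBIC)
cv2.imwrite("pics/d.png",np.hstack([r(t[160:210,165:215],8),r(s[160:210,420:470],8)]))
E
```

```text
clock: 5.62
ee_pos: [0.5868, 0.2809, 0.0613]
tool_rot: [0.605, 0.796, -0.0, -0.0]
force: [-4.0, -1.6, 7.8]
opening: 0.0119
grip_force: 15.0
clock: 6.78
ee_pos: [0.485, 0.1185, 0.2082]
tool_rot: [0.792, 0.611, -0.001, -0.0]
force: [-0.7, 0.4, 0.5]
opening: 0.0443
grip_force: 0.0
```

View pics/d.png

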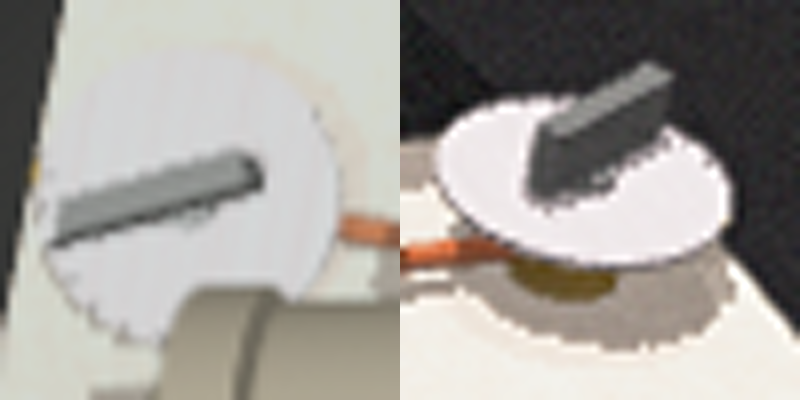

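The turn went through and the tool now shows the bar at 105.5°. I'll check it against the dial marks with a polar profile about a fitted dial centre.

Run:
```python
from h import *
from scipy.ndimage import map_coordinates
from scipy.optimize import least_squares
im=cv2.imread("pics/top0.png").astype(float); g=im.mean(2); d=im[:,:,0]-im[:,:,2]
c0=np.array([.5840,.2800])
def samp(I,c,th,r): 
    p=np.array([proj("top",np.array([c[0]+r*np.cos(t),c[1]+r*np.sin(t),.052])) for t in th]); return map_coordinates(I,[p[:,1],p[:,0]],order=1)
th=np.radians(np.arange(0,360,4))
# edge in colour difference
rs=np.arange(.040,.060,.0005); prof=np.array([samp(d,c0,th,r) for r in rs])
P=[]
for i,t in enumerate(th):
    q=cv2.GaussianBlur(prof[:,i].reshape(-1,1),(1,5),0).ravel(); gr=np.diff(q); k=np.argmin(gr)
    if gr[k]<-1.5: P.append(c0+rs[k]*np.array([np.cos(t),np.sin(t)]))
P=np.array(P); f=least_squares(lambda p:np.hypot(*(P-p[:2]).T)-p[2],[*c0,.05],loss="soft_l1",f_scale=.001); c=f.x[:2]; print(len(P),f.x)
th=np.radians(np.arange(60,190,1.5))
v={r:samp(g,c,th,r) for r in(.041,.044,.047)}
print([(float(round(np.degrees(t),1)),*[int(v[r][i]) for r in v]) for i,t in enumerate(th)])
# bar direction in new image: gray mask
t2=cv2.imread("pics/top2.png"); G=t2.mean(2); 
m=((G<190)).astype(np.uint8)[160:196,168:200]; cs=max(cv2.findContours(m,0,2)[0],key=cv2.contourArea)+[168,160]; R=cv2.minAreaRect(cs); b=cv2.boxPoints(R)
print(R); W=np.array([onz("top",*x,.08)[:2] for x in b]); 
for i in range(2): e=W[i]-W[i+1]; print(np.linalg.norm(e),np.degrees(np.arctan2(*e[::-1]))%180)
```

```text
Traceback (most recent call last):
  File "h.py", line 15, in proj
    m=camera_model(n); c=np.array(m["R"])@X+np.array(m["t"]); return K(m)*c[:2]/c[2]+[m["cx"],m["cy"]]
ValueError: time passes only in moves, steps and waits
```

```bash
sed -i 's/^from scipy.spatial.*/&\nfrom functools import lru_cache\ncamera_model=lru_cache(camera_model)/' h.py
python3 - <<'E'
from h import *
from scipy.ndimage import map_coordinates
from scipy.optimize import least_squares
im=cv2.imread("pics/top0.png").astype(float); g=im.mean(2); d=im[:,:,0]-im[:,:,2]
c0=np.array([.5840,.2800])
def samp(I,c,th,r): 
    p=np.array([proj("top",np.array([c[0]+r*np.cos(t),c[1]+r*np.sin(t),.052])) for t in th]); return map_coordinates(I,[p[:,1],p[:,0]],order=1)
th=np.radians(np.arange(0,360,4))
rs=np.arange(.040,.060,.0005); prof=np.array([samp(d,c0,th,r) for r in rs])
P=[]
for i,t in enumerate(th):
    q=cv2.GaussianBlur(prof[:,i].reshape(-1,1),(1,5),0).ravel(); gr=np.diff(q); k=np.argmin(gr)
    if gr[k]<-1.5: P.append(c0+rs[k]*np.array([np.cos(t),np.sin(t)]))
P=np.array(P); f=least_squares(lambda p:np.hypot(*(P-p[:2]).T)-p[2],[*c0,.05],loss="soft_l1",f_scale=.001); c=f.x[:2]; print(len(P),f.x)
th=np.radians(np.arange(60,190,1.5))
v={r:samp(g,c,th,r) for r in(.041,.044,.047)}
print([(float(round(np.degrees(t),1)),*[int(v[r][i]) for r in v]) for i,t in enumerate(th)])
t2=cv2.imread("pics/top2.png"); G=t2.mean(2); 
m=((G<190)).astype(np.uint8)[160:196,168:200]; cs=max(cv2.findContours(m,0,2)[0],key=cv2.contourArea)+[168,160]; R=cv2.minAreaRect(cs); b=cv2.boxPoints(R)
print(R); W=np.array([onz("top",*x,.08)[:2] for x in b]); 
for i in range(2): e=W[i]-W[i+1]; print(np.linalg.norm(e),np.degrees(np.arctan2(*e[::-1]))%180)
E
```

```text
44 [0.58540262 0.28172336 0.04980174]
[(60.0, 209, 211, 211), (61.5, 210, 211, 211), (63.0, 210, 211, 211), (64.5, 210, 211, 211), (66.0, 210, 211, 211), (67.5, 210, 211, 210), (69.0, 210, 211, 210), (70.5, 210, 211, 209), (72.0, 210, 211, 209), (73.5, 210, 211, 209), (75.0, 211, 211, 209), (76.5, 211, 209, 203), (78.0, 211, 207, 196), (79.5, 211, 207, 195), (81.0, 211, 207, 197), (82.5, 211, 208, 200), (84.0, 211, 210, 204), (85.5, 211, 211, 208), (87.0, 211, 211, 208), (88.5, 211, 211, 207), (90.0, 211, 210, 198), (91.5, 210, 209, 190), (93.0, 210, 209, 191), (94.5, 210, 209, 194), (96.0, 210, 210, 200), (97.5, 210, 210, 206), (99.0, 209, 211, 209), (100.5, 206, 211, 210), (102.0, 201, 211, 208), (103.5, 192, 196, 199), (105.0, 169, 176, 185), (106.5, 144, 150, 154), (108.0, 134, 123, 121), (109.5, 140, 103, 140), (111.0, 155, 140, 168), (112.5, 179, 174, 187), (114.0, 199, 194, 198), (115.5, 209, 203, 207), (117.0, 210, 211, 207), (118.5, 211, 211, 208), (120.0, 211, 211, 203), (121.5, 211, 209, 197), (123.0, 211, 204, 192), (124.5, 210, 201, 192), (126.0, 210, 204, 194), (127.5, 
[... 477 characters left out ...]
5, 207, 209, 204), (159.0, 209, 211, 208), (160.5, 210, 210, 208), (162.0, 210, 210, 206), (163.5, 210, 209, 202), (165.0, 210, 206, 198), (166.5, 211, 204, 194), (168.0, 211, 201, 187), (169.5, 211, 201, 179), (171.0, 211, 205, 190), (172.5, 211, 209, 203), (174.0, 211, 210, 207), (175.5, 211, 211, 210), (177.0, 211, 211, 211), (178.5, 210, 210, 210), (180.0, 210, 210, 210), (181.5, 210, 210, 210), (183.0, 210, 210, 209), (184.5, 210, 210, 205), (186.0, 210, 210, 203), (187.5, 210, 210, 204), (189.0, 211, 211, 205)]
((183.281982421875, 185.0016326904297), (10.077730178833008, 29.94689178466797), 66.37062072753906)
0.07676055410022889 113.18547113933025
0.026285751869958466 23.27894550001723
```

Dial marks put 0° at about 168.5–170° and the bar is at 105.5°, so the stopcock stands near 63–64°. That's inside the limit but thin, so I'll regrip and turn it back 3°.

```bash
python3 -m creep '{"xyz":[[0.5,0.8,0],[0.5,0.8,0],[0.5,0.8,0],[0.5,0.8,0],[0.5,0.8,0],[0.05,0.06,-0.6],[0,0,-0.8],[0,0,-0.8],[0,0,-0.7],[0,0,-0.5],[0,0,-0.25],[0,0,0],[0,0,0]],"dr":[[0,0,1],[0,0,1],[0,0,1],[0,0,1],[0,0,1],[0,0,1],[0,0,0],[0,0,0],[0,0,0],[0,0,0],[0,0,0],[0,0,0],[0,0,0]]}'
python3 -m creep '{"xyz":[[0,0,0],[0,0,0],[0,0,0],[0,0,0],[0,0,0],[0,0,0]],"dr":[[0,0,0],[0,0,0],[0,0,0],[0,0,0],[0,0,0],[0,0,0]]}' -1 15
```

```text
clock: 7.97
ee_pos: [0.5901, 0.285, 0.0628]
tool_rot: [0.603, 0.797, 0.0, 0.0]
force: [0.9, -0.4, 0.1]
opening: 0.0442
grip_force: 0.0
clock: 8.47
ee_pos: [0.5863, 0.2835, 0.0629]
tool_rot: [0.604, 0.797, -0.004, -0.003]
force: [-22.1, -8.6, 16.3]
opening: 0.0119
grip_force: 15.0
```

Shift to relieve the side load, turn +3°, release and head up.

```bash
python3 -m creep '{"xyz":[[-0.09,-0.05,0],[0,0,0],[0,0,0],[0,0,0],[0,0,0]],"dr":[[0,0,0],[0,0,0.3],[0,0,0.3],[0,0,0],[0,0,0]]}'
python3 -m creep '{"xyz":[[0,0,0],[0,0,0],[0,0,0],[0,0,0],[0,0,0.4],[0,0,0.8],[0,0,1],[0,0,1],[0,-0.8,0.5],[0,-1,0],[0,-1,0],[0,-1,0],[0,-1,0],[0,-1,0],[0,-1,0],[0,-1,0],[0,-1,0],[0,-1,0],[0,-1,0]],"dr":[[0,0,0],[0,0,0],[0,0,0],[0,0,0],[0,0,0],[0,0,0],[0,0,0],[0,0,0],[0,0,-1],[0,0,-1],[0,0,-1],[0,0,-1],[0,0,-1],[0,0,-1],[0,0,-1],[0,0,-1],[0,0,-1],[0,0,-1],[0,0,-1]]}' 0
python3 - <<'E'
from h import *
t=capture("top"); cv2.imwrite("pics/top3.png",t[:,:,::-1]); s=capture("scene"); cv2.imwrite("pics/scene3.png",s[:,:,::-1])
r=lambda a,k:cv2.resize(a[:,:,::-1],None,fx=k,fy=k,interpolation=cv2.INTER_CUBIC)
cv2.imwrite("pics/e.png",np.hstack([r(t[160:210,165:215],8),r(t[165:215,370:420],8)]))
E
```

```text
clock: 8.88
ee_pos: [0.586, 0.2833, 0.063]
tool_rot: [0.583, 0.812, 0.001, -0.0]
force: [-2.3, 5.1, 3.8]
opening: 0.0125
grip_force: 15.0
clock: 10.47
ee_pos: [0.5856, -0.1518, 0.2103]
tool_rot: [0.893, 0.449, -0.0, 0.0]
force: [0.7, 0.7, -0.5]
opening: 0.0443
grip_force: 0.0
```

View pics/e.png

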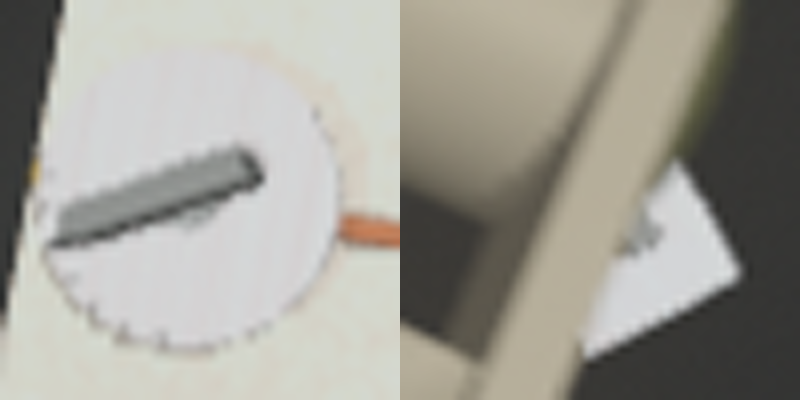

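The pointer nose at (48,243) now covers the thick mark, and the tool reads 108.6°, which is about 60°. On to the slide.

```bash
python3 -m creep '{"xyz":[[-0.12,-0.77,0],[-0.12,-0.77,0],[-0.12,-0.77,-0.2],[-0.12,-0.77,-0.5],[0,0,-0.8],[0,0,-0.8],[0,0,-0.8],[0,0,-0.8],[0,0,-0.5],[0,0,-0.35],[0,0,-0.2],[0,0,0],[0,0,0]],"dr":[[0,0,-1],[0,0,-1],[0,0,-1],[0,0,-1],[0,0,-1],[0,0,-0.24],[0,0,0],[0,0,0],[0,0,0],[0,0,0],[0,0,0],[0,0,0],[0,0,0]]}'
```

```text
clock: 11.65
ee_pos: [0.5672, -0.2727, 0.0128]
tool_rot: [0.971, 0.238, 0.0, 0.0]
force: [-0.2, -0.6, 1.2]
opening: 0.0442
grip_force: 0.0
```

```bash
python3 -m creep '{"xyz":[[0,0,0],[0,0,0],[0,0,0],[0,0,0],[0,0,0],[0,0,0]],"dr":[[0,0,0],[0,0,0],[0,0,0],[0,0,0],[0,0,0],[0,0,0]]}' -1 22
python3 - <<'E'
from h import *
for n in("top","scene"):cv2.imwrite(f"pics/{n}4.png",capture(n)[:,:,::-1])
E
python3 -m creep '{"xyz":[[0,0,0.3],[0,0,0.6],[0,0,0.9],[0,0,0.9],[0,0,0.9],[0,0,0.8],[0,0,0],[0,0,0]],"dr":[[0,0,0],[0,0,0],[0,0,0],[0,0,0],[0,0,0],[0,0,0],[0,0,0],[0,0,0]]}'
```

```text
clock: 12.15
ee_pos: [0.5671, -0.273, 0.0127]
tool_rot: [0.971, 0.237, 0.0, 0.0]
force: [0.3, -0.4, 2.1]
opening: 0.0119
grip_force: 22.0
clock: 12.92
ee_pos: [0.5672, -0.273, 0.1903]
tool_rot: [0.971, 0.237, 0.001, 0.001]
force: [-0.4, 0.6, -1.9]
opening: 0.0115
grip_force: 22.0
```

```bash
python3 -m creep '{"xyz":[[-0.1,1,0],[-0.1,1,0],[-0.1,1,0],[-0.1,1,0],[-0.1,1,0],[-0.1,1,0],[-0.1,1,0],[-0.1,1,0],[-0.1,1,0],[-0.1,1,0],[0,0,-0.2],[0,0,-0.3],[0,0,-0.3],[0,0,-0.35],[0,0,0],[0,0,0]],"dr":[[0,0,-0.75],[0,0,-0.75],[0,0,-0.75],[0,0,-0.75],[0,0,-0.75],[0,0,-0.75],[0,0,-0.75],[0,0,-0.75],[0,0,-0.75],[0,0,-0.75],[-0.18,-0.98,0],[-0.18,-0.98,0],[-0.18,-0.98,0],[-0.18,-0.98,0],[0,0,0],[0,0,0]]}'
python3 - <<'E'
from h import *
for n in("top","scene"):cv2.imwrite(f"pics/{n}5.png",capture(n)[:,:,::-1])
s=bot.read_state(); R=Ro.from_quat(s["tool_rot"]).as_matrix(); print(R, s["ee_pos"])
t=cv2.imread("pics/top5.png");c=cv2.imread("pics/scene5.png")
r=lambda a,k:cv2.resize(a,None,fx=k,fy=k,interpolation=cv2.INTER_CUBIC)
cv2.imwrite("pics/f.png",np.hstack([r(t[160:235,210:280],5.7)[:420,:399],r(c[140:214,350:420],5.7)[:420,:399]]))
E
```

```text
clock: 14.25
ee_pos: [0.5255, 0.1272, 0.1411]
tool_rot: [0.982, -0.086, 0.169, 0.016]
force: [0.1, -0.5, -0.4]
opening: 0.0117
grip_force: 22.0
[[ 0.92620501 -0.17509379  0.33389587]
 [-0.16396095 -0.98454931 -0.06147729]
 [ 0.33950124  0.00219469 -0.94060305]] [0.52755008 0.12698296 0.14287758]
```

View pics/f.png

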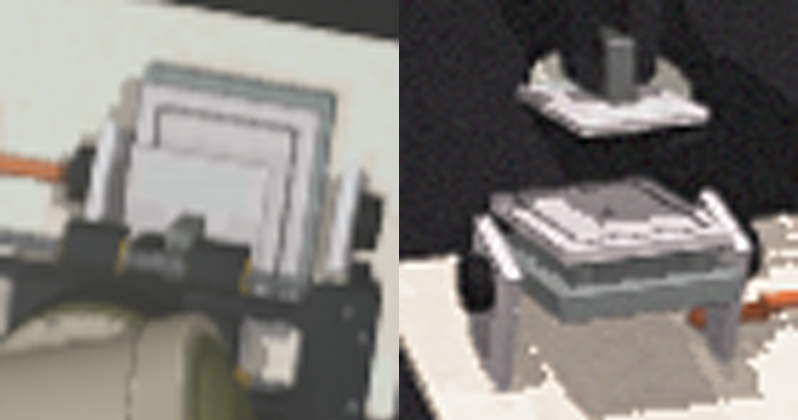

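The slide hovers tilted over the stage, roughly parallel and centred. I'll go down along the tool axis to about 10 mm above the face and check again.

```bash
python3 -m creep '{"xyz":[[0.08,-0.015,-0.23],[0.08,-0.015,-0.23],[0.08,-0.015,-0.23],[0.08,-0.015,-0.23],[0,0,0],[0,0,0],[0,0,0]],"dr":[[0,0,0],[0,0,0],[0,0,0],[0,0,0],[0,0,0],[0,0,0],[0,0,0]]}'
python3 - <<'E'
from h import *
for n in("top","scene"):cv2.imwrite(f"pics/{n}6.png",capture(n)[:,:,::-1])
s=bot.read_state(); R=Ro.from_quat(s["tool_rot"]).as_matrix(); p=s["ee_pos"]; print(p,s["force"])
st=Ro.from_euler("ZY",[-.178,-.348]).as_matrix(); print("in stage frame mm",st.T@(p-[.5471,.1233,.0855])*1000, (st.T@R).round(3))
t=cv2.imread("pics/top6.png");c=cv2.imread("pics/scene6.png")
# predicted slide corners
for n,I in(("top",t),("scene",c)):
    for a,b in((45,30),(45,-30),(-45,-30),(-45,30)):
        X=p+R@(np.array([a,-b,12.7-6])/1000); print(n,proj(n,X).round(1))
r=lambda a,k:cv2.resize(a,None,fx=k,fy=k,interpolation=cv2.INTER_CUBIC)
cv2.imwrite("pics/g.png",np.hstack([r(t[170:210,225:275],8),r(c[155:195,362:412],8)]))
E
```

```text
clock: 14.93
ee_pos: [0.5398, 0.1248, 0.1055]
tool_rot: [0.981, -0.086, 0.172, 0.016]
force: [0.3, 0.2, -0.8]
opening: 0.012
grip_force: 22.0
[0.539814   0.12483426 0.10587658] [ 0.66911811 -0.64878644 -1.05825742]
in stage frame mm [-0.04762061  0.21994412 21.69318465] [[ 1.     0.003  0.001]
 [ 0.003 -1.    -0.001]
 [ 0.001  0.001 -1.   ]]
top [235.9 180. ]
top [259.4 183.8]
top [255.2 217.2]
top [232.2 213.4]
scene [404.3 173.8]
scene [382.3 176.5]
scene [370.8 168.9]
scene [391.4 166.5]
```

View pics/g.png

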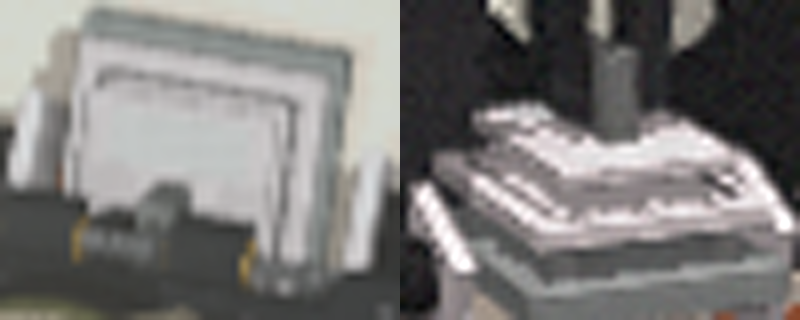

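The slide sits about 9 mm over the outline, and its corners match the prediction within about 1 mm in both views. Now a slow press while watching force and torque.

```bash
cat > q.py <<'E'
from h import *
s=bot.read_state(); R=Ro.from_quat(s["tool_rot"]).as_matrix(); st=Ro.from_euler("ZY",[-.178,-.348]).as_matrix()
print("p",(st.T@(s["ee_pos"]-[.5471,.1233,.0855])*1000).round(2),"F",(st.T@s["force"]).round(1),"T",(st.T@s["torque"]).round(3),"rot mrad",(Ro.from_matrix(st.T@R@np.diag([1,-1,-1])).as_rotvec()*1000).round(1))
E
python3 q.py
python3 -m creep '{"xyz":[[0.02,-0.004,-0.06],[0.02,-0.004,-0.06],[0.01,-0.003,-0.04],[0.01,-0.002,-0.02],[0,0,0],[0,0,0]],"dr":[[0,0,0],[0,0,0],[0,0,0],[0,0,0],[0,0,0],[0,0,0]]}' && python3 q.py
python3 -m creep '{"xyz":[[0.01,-0.002,-0.03],[0,0,0],[0,0,0]],"dr":[[0,0,0],[0,0,0],[0,0,0]]}' && python3 q.py
```

```text
p [-0.05  0.22 21.69] F [ 0.4 -0.5 -1.3] T [ 0.052  0.168 -0.02 ] rot mrad [-1.1 -0.5  3.1]
clock: 15.53
ee_pos: [0.5421, 0.1242, 0.0982]
tool_rot: [0.981, -0.086, 0.172, 0.016]
force: [-0.0, 0.8, -0.8]
opening: 0.0117
grip_force: 22.0
p [-0.49  0.03 13.67] F [-0.4  0.8 -0.7] T [ 0.012  0.195 -0.047] rot mrad [-1.3  0.3  3.1]
clock: 15.78
ee_pos: [0.5425, 0.1242, 0.0971]
tool_rot: [0.981, -0.086, 0.172, 0.016]
force: [0.6, 0.4, -0.5]
opening: 0.0119
grip_force: 22.0
p [-0.41  0.05 12.5 ] F [ 0.3  0.5 -0.7] T [0.044 0.193 0.018] rot mrad [-1.2 -0.   3.1]
```

```bash
for i in 1; do python3 -m creep '{"xyz":[[0.01,-0.002,-0.03],[0,0,0],[0,0,0]],"dr":[[0,0,0],[0,0,0],[0,0,0]]}' >/dev/null; python3 q.py;  python3 -m creep '{"xyz":[[0.01,-0.002,-0.03],[0,0,0],[0,0,0]],"dr":[[0,0,0],[0,0,0],[0,0,0]]}' >/dev/null; python3 q.py;  python3 -m creep '{"xyz":[[0.01,-0.002,-0.03],[0,0,0],[0,0,0]],"dr":[[0,0,0],[0,0,0],[0,0,0]]}' >/dev/null; python3 q.py; done
```

```text
p [-0.39  0.07 11.26] F [ 0.5 -0.1  1.4] T [0.072 0.11  0.002] rot mrad [-1.1 -0.1  3.1]
p [-0.43  0.06  9.99] F [-0.7  0.1  3.2] T [ 0.041  0.167 -0.027] rot mrad [-1.1 -0.1  3.1]
p [-0.48  0.06  8.7 ] F [-0.6 -0.2  3.4] T [0.019 0.085 0.013] rot mrad [-1.1 -0.1  3.1]
```

```bash
python3 -m creep '{"xyz":[[0.01,-0.002,-0.03],[0,0,0],[0,0,0]],"dr":[[0,0,0],[0,0,0],[0,0,0]]}' >/dev/null; python3 q.py;  python3 -m creep '{"xyz":[[0.01,-0.002,-0.025],[0,0,0],[0,0,0]],"dr":[[0,0,0],[0,0,0],[0,0,0]]}' >/dev/null; python3 q.py;python3 q.py
```

```text
p [-0.55  0.05  7.43] F [-1.4 -0.2  4.7] T [ 0.118  0.065 -0.089] rot mrad [-1.2  0.1  3.1]
p [-0.56  0.05  6.35] F [-2.2  1.3  6.2] T [0.049 0.099 0.015] rot mrad [-1.2  0.2  3.1]
p [-0.56  0.05  6.35] F [-2.2  1.3  6.2] T [0.049 0.099 0.015] rot mrad [-1.2  0.2  3.1]
```

Run:
```python
from h import *
F=[]
for k in range(4):
    c=capture("scene"); s=bot.read_state(); F.append(np.r_[s["force"],s["torque"]])
st=Ro.from_euler("ZY",[-.178,-.348]).as_matrix(); f=np.mean(F,0); print((st.T@f[:3]).round(2),(st.T@f[3:]).round(3),s["grip_force"],s["clock"])
t=capture("top"); r=lambda a,k:cv2.resize(a[:,:,::-1],None,fx=k,fy=k,interpolation=cv2.INTER_CUBIC)
cv2.imwrite("pics/h.png",np.hstack([r(t[170:212,225:265],10),r(c[157:199,365:405],10)]))
```

```text
[-1.36  0.14  6.36] [ 0.085  0.155 -0.004] 22.000101380981505 17.2333
```

View pics/h.png

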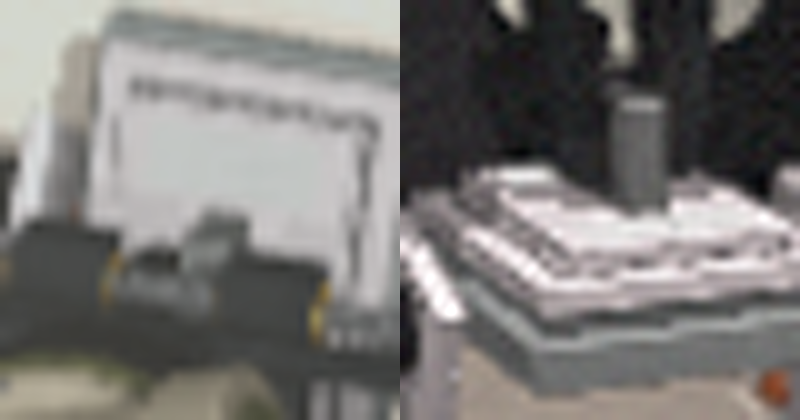

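The slide lies inside the outline with the contact load near its centre. As a last check on tilt I'll rock it ±1° and compare the torques.

```bash
python3 -m creep '{"xyz":[[0,0,0],[0,0,0],[0,0,0]],"dr":[[0.035,0.197,0],[0,0,0],[0,0,0]]}' >/dev/null; python3 q.py;  python3 -m creep '{"xyz":[[0,0,0],[0,0,0],[0,0,0]],"dr":[[-0.07,-0.394,0],[0,0,0],[0,0,0]]}' >/dev/null; python3 q.py; python3 -m creep '{"xyz":[[0,0,0],[0,0,0],[0,0,0]],"dr":[[0.035,0.197,0],[0,0,0],[0,0,0]]}' >/dev/null; python3 q.py
```

```text
p [-0.64  0.05  6.34] F [-1.7  1.   6.4] T [0.14  0.216 0.002] rot mrad [-1.2 18.   3.1]
p [-0.4   0.03  6.51] F [-0.2  0.8  5.8] T [ 0.039  0.334 -0.006] rot mrad [ -1.1 -17.9   3.1]
p [-0.53  0.03  6.36] F [-1.9  0.9  6.1] T [ 0.071  0.14  -0.01 ] rot mrad [-1.2  0.3  3. ]
```

The torque response isn't clear-cut. I'll ease the grip to 10 N briefly so the sprung face can square the slide in the pads, then firm the grip again.

```bash
python3 -m creep '{"xyz":[[0,0,0],[0,0,0],[0,0,0],[0,0,0],[0,0,0],[0,0,0]],"dr":[[0,0,0],[0,0,0],[0,0,0],[0,0,0],[0,0,0],[0,0,0]]}' -1 10|tail -2; python3 q.py;  python3 -m creep '{"xyz":[[0,0,0],[0,0,0],[0,0,0],[0,0,0],[0,0,0],[0,0,0]],"dr":[[0,0,0],[0,0,0],[0,0,0],[0,0,0],[0,0,0],[0,0,0]]}' -1 20|tail -2; python3 q.py;  python3 - <<'E'
from h import *
F=[]
for k in range(12):
    t=capture("top"); s=bot.read_state(); F.append(np.r_[s["force"],s["torque"]])
st=Ro.from_euler("ZY",[-.178,-.348]).as_matrix(); f=np.mean(F,0); print((st.T@f[:3]).round(2),(st.T@f[3:]).round(3),s["clock"])
E
```

```text
opening: 0.0119
grip_force: 10.0
p [-0.56  0.04  6.38] F [-2.   0.1  6.6] T [ 0.07   0.299 -0.022] rot mrad [-1.2  0.2  3.1]
opening: 0.0117
grip_force: 20.0
p [-0.56  0.04  6.37] F [-1.2  0.6  6.3] T [ 0.097  0.26  -0.006] rot mrad [-1.2  0.2  3.1]
[-1.05  0.45  6.52] [0.09  0.272 0.003] 19.6333
```

```bash
python3 q.py; python3 -c "from plant import ticket; print(ticket.sign_off())"
```

```text
p [-0.53  0.04  6.4 ] F [-1.   1.1  6.2] T [ 0.069  0.285 -0.013] rot mrad [-1.2  0.1  3.1]
the job is handed in; nothing more can be done
None
```

I handed the job in at about 20 s with the stopcock at about 60° and let go, and the slide gripped at 20 N and pressed onto the stage outline with about 7 N, pad about 5 mm in. The sign-off gave no verdict, and I inferred the flushness from forces and pictures rather than measuring it directly.

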